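# Lock the last quarter-turn fastener of a pump module's service hatch

### The job

The service hatch on top of the white pump module is held by three black wing fasteners, and one of them has been left open: its wing stands roughly crosswise to the other two. Turn that wing clockwise (seen from above) until it drops into its locked detent, in line with the two black marks on its steel plate and parallel to the other wings, then let go of it. Leave the other two fasteners locked.

Things in the scene. Friction and masses are not known exactly. Their poses are not given: they have to be found in the camera images.
- fastener_1 (a joint): turn (rad) of the OPEN wing fastener, the one to lock: 0 = fully open (wing square across the two locked marks), 1.571 = locked, at its end stop; grows clockwise seen from above. Starts at 0 to 0.35. Turns lightly (under 0.1 N m). An over-centre cam takes it home: let go above about 1.1 it drops by itself to 1.571 and is held there; let go below about 0.9 it stays put.
- fastener_1_grip (a point): point on the open wing's vertical axis, turning with it: x along the wing, y across, z up. The wing is an upright black bar 50 long, 10 thick, 32 high (mm) on a round skirt, 40 in diameter; the point is 10 below the bar's top, 20 above the skirt, 30 above the hatch. Under it a fixed steel plate, 58 in diameter, with two black marks at the rim on the locked line.
- fastener_2 (a joint): turn (rad) of a second such fastener, same values; locked (1.571) at the start and to stay so. The fasteners sit on a flat aluminium hatch 230 x 310 mm, its surface 124 mm above the bench, on top of a fixed white box 300 x 400 mm. They are at least 160 mm apart; the open one may be at any of the three places.
- fastener_3 (a joint): turn (rad) of the third such fastener, same values; locked (1.571) at the start and to stay so

How it is judged:
At the end, for the whole second after the job is handed in: The wing that was open is home in its locked detent (within 0.17 rad, 10 degrees, of its end stop) and let go, and the other two fasteners are still locked (within 10 degrees of their end stops) (value of joint each of fastener_1, fastener_2, fastener_3 above 1.4 rad); the robot touches nothing.
It fails at once if one of the two locked fasteners is turned out of its detent (value of joint any of fastener_2, fastener_3 below 1.1 rad).
It also fails if it takes over 27 s, if anything falls off the work surface, if the arm or the gripper's body presses on something with over 40 N, if the wrist force passes 120 N, or if a joint passes its speed limit or range.

### The arm

A 6-joint arm with a two-finger parallel gripper is mounted at the origin on the work surface. World frame = base frame: x ahead of the robot, y to its left, z up, the work surface at z = 0. Lengths are in m, angles in rad, forces in N, time in s.
With the tool pointing down it reaches from about 0.325 to 0.75 m from the base axis. Payload 7.6 kg.
Tool frame: the origin (TCP) lies at the very end of the fingers, on their centre line; the grasp point (between the pads) lies 19 mm behind it; x points along the fingers, y is the direction in which the jaws open and shut, and the axes are right-handed (so a half turn about x gives the same grasp; the last joint's range is limited). The gripper opens to 85 mm and grips with 20 to 120 N. Pads are 22 mm wide; open, the fingers measure 114 mm over their backs; the gripper's body (76 mm by 85 mm) begins 54 mm behind the grasp point. The pads swing forward as they close: fully open they stand 13 mm farther back than shut.
Start: joints at [1.096, 0.052, 1.401, -0, 1.689, -0.07], TCP at [0.207, 0.483, 0.231] pointing down, gripper open.
Joint ranges: [-2.9, 2.9], [-0.91, 2.17], [0.12, 2.37], [-1.06, 4.2], [0.26, 2.73], [-2.93, 2.93]. Speed limits (rad/s): [2.57, 2.57, 3.01, 3.14, 3.14, 3.14].

### API

Orientations are given as a rotation vector (axis times angle).
In Python, from rig import bot, eyes gives the robot as it stands.
- The arm moves only by the shell command python3 -m inch 'ROWS' [OPENING] [FORCE]. ROWS is JSON, a list that holds one entry, the list of rows, each a list of 4 numbers: the shift along the tool's x, y, z in mm, then the turn about the tool's x in rad. In form: [[[dx, dy, dz, roll], ...]]. A call has 1 to 10 rows; each row is the pose to reach, as a shift and turn from the pose commanded when the call began, along the tool's axes at that moment; what a row does not reach only later rows make up. A row lasts 1/8 s, in which the tool goes at most 62.5 mm and 10.7 degrees, less where a joint would pass 70% of its speed; a pose out of reach is approached as far as the arm can. A call with a gripper value outside its range is refused whole. OPENING is the closure in counts, from 0 (fully open) to 255 (shut), set as the call begins (- or left out, the last holds). The fingers move at their own pace and stop on an object; FORCE is the grip in N (left out, the last holds). Time passes only in rows, so rows that repeat a pose let the fingers close. It gives the time, the measured TCP pose, the force and the opening at its end, in the units of the state.
- bot.get_obs(): the state, without advancing time (a new reading comes with each control period).
- eyes.snapshot(name): name is "scene" or "top" or "wrist"; returns a dict with "pixels" (480x640x3 uint8, blue, green, red), "camera_matrix" (3x3 intrinsics, pixels), "k1" (the pictures are not rectified: a ray, as slopes to the right and down, at radius r is drawn at 1 + k1 r^2 times it, then the intrinsics apply), "rvec" (rotation vector, rad) and "tvec" (3), from world to camera coordinates, as OpenCV has them; the wrist camera has in their place "tool_from_camera" (4x4, takes a point from camera to tool coordinates, whose origin is the TCP and whose axes are the tool frame's). Camera axes: x right, y down, z forward; pixel columns grow to the right and rows downward; lengths in m; the calibration is good to about 2 mm. A picture is of the moment at which its call begins: read the wrist's pose just before it. There is no depth.
- bot.sign_off(): hands the job in, once; it reports no verdict.
The state is a dict: "time_s": time; "q": joint angles; "qd": joint speeds; "effort": joint torques, N m; "tool_pos": TCP position; "tcp_rot": TCP orientation; "force": force on the tool from outside, world axes, zero at the start; "moment": the same for the moment, N m; "gripper_width": opening from 0.0 (shut) to 1.0 (fully open).
Only numpy, scipy, OpenCV 4.12 (cv2) and the standard library are available. Lean on these libraries where they do the work, as an engineer would, in place of code of your own. Each camera call takes 0.05 s, during which the arm holds its last target. There are 200 camera calls.

## Working session

There is one attempt and no reset: what is moved stays moved. The work goes in short steps, Python scripts to look and compute and a shell command to move; the robot and the scene stay as the last step left them, time stands still between calls to the robot, and variables do not carry over. Pictures are saved under pics/ and viewed, about 8 in all and at most 12, crops included, and the job is handed in when it is done.

```bash
mkdir -p pics; cat > h.py <<'E'
import numpy as np, cv2
from rig import bot, eyes
def ray_world(s,uv,z,obs=None):
    K=np.array(s["camera_matrix"]); k1=float(s["k1"])
    n=cv2.undistortPoints(np.array([[uv]],float),K,np.array([k1,0,0,0,0.]))[0,0]
    d=np.array([n[0],n[1],1.])
    if "rvec" in s:
        R=cv2.Rodrigues(np.array(s["rvec"],float))[0]; t=np.array(s["tvec"],float).ravel()
        o=-R.T@t; d=R.T@d
    else:
        T=np.array(s["tool_from_camera"]); Rt=cv2.Rodrigues(np.array(obs["tcp_rot"],float))[0]
        o=Rt@T[:3,3]+np.array(obs["tool_pos"]); d=Rt@T[:3,:3]@d
    return o+d*(z-o[2])/d[2]
E
python3 - <<'E'
from h import *
import pickle
o=bot.get_obs(); print(o)
for n in ["top","wrist"]:
    s=eyes.snapshot(n); cv2.imwrite(f"pics/{n}0.png",s["pixels"]); pickle.dump((s,o),open(f"pics/{n}0.pkl","wb"))
E
```

```text
{'time_s': 0.0, 'q': array([ 1.09567914e+00,  5.28676331e-02,  1.40173998e+00, -3.05041494e-05,
        1.68858563e+00, -7.03265413e-02]), 'qd': array([ 0.00022798,  0.0012367 ,  0.00037041,  0.00015917,  0.00069474,
       -0.00048945]), 'effort': array([-7.29455805e-04, -3.81662142e+01, -3.60185301e+01, -1.21617663e-04,
        6.23344677e-03,  1.04448290e-06]), 'tool_pos': array([0.20662029, 0.48230385, 0.23044857]), 'tcp_rot': array([ 0.3163251 ,  1.54777575, -0.318773  ]), 'force': array([-0.13803959,  0.19496492, -0.20800351]), 'moment': array([-0.01351506,  0.00386345,  0.02180454]), 'gripper_width': 1.001865119414003}
```

View pics/top0.png

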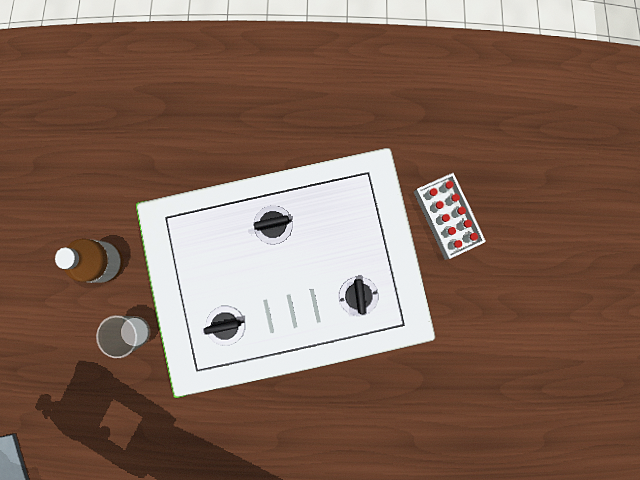

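The open wing is at about (359,296), standing nearly vertical in the picture. The locked ones are at (225,326) and (273,225). I'll enlarge the open one.

```bash
python3 - <<'E'
from h import *
import pickle
s,o=pickle.load(open("pics/top0.pkl","rb"))
c=s["pixels"][260:335,310:410]; cv2.imwrite("pics/crop1.png",cv2.resize(c,None,fx=8,fy=8,interpolation=cv2.INTER_CUBIC))
for n,uv,z in [("wing",(359,296),.156),("w2",(225,326),.16),("w3",(273,225),.16),("hatchTL",(167,217),.124),("hatchTR",(369,173),.124)]: print(n,ray_world(s,uv,z))
E
```

```text
wing [ 0.49949384 -0.04064823  0.156     ]
w2 [0.45278837 0.14563547 0.16      ]
w3 [0.59615091 0.08280474 0.16      ]
hatchTL [0.60846632 0.24618043 0.124     ]
hatchTR [ 0.6825004  -0.05568457  0.124     ]
```

View pics/crop1.png

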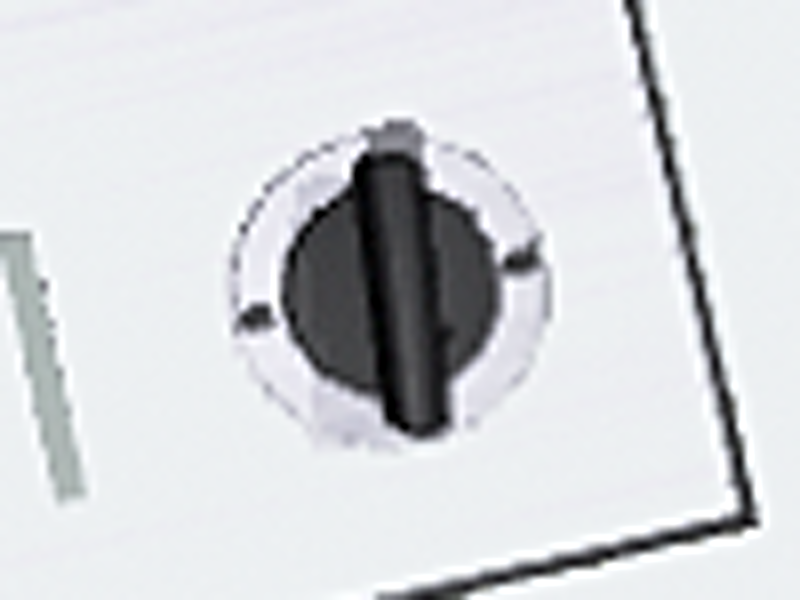

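```bash
python3 - <<'E'
from h import *
import pickle
s,o=pickle.load(open("pics/top0.pkl","rb"))
P=lambda x,y,z: ray_world(s,(310+(x+.5)/8-.5,260+(y+.5)/8-.5),z)
a,b=P(390,155,.162),P(417,430,.162); m1,m2=P(258,318,.125),P(520,258,.125)
print("wing len",np.linalg.norm(a-b),"c",(a+b)/2,"marks c",(m1+m2)/2,np.linalg.norm(m1-m2))
ang=lambda v:np.arctan2(v[1],v[0])
print("wing ang",ang(a-b),"marks ang",ang(m2-m1))
R=cv2.Rodrigues(o["tcp_rot"])[0]; print(R.round(3))
# desired: x down, y across wing
c=((a+b)/2+(m1+m2)/2)/2; c[2]=.25
d=R.T@(c-o["tool_pos"]); print("shift mm (to z .25)",d*1000)
yt=R[:,1]; w=ang(a-b)+np.pi/2
print("roll cw needed", [(ang(yt)-w+k*np.pi) for k in (-1,0,1)], "q1 change", ang(c)-ang(o["tool_pos"]))
E
```

```text
wing len 0.047931202081004695 c [ 0.49954817 -0.04147692  0.162     ] marks c [ 0.4992386 -0.0424587  0.125    ] 0.049401545083011686
wing ang 0.11851638828429979 marks ang -1.3243476449994436
[[-0.001  0.394  0.919]
 [-0.001  0.919 -0.394]
 [-1.    -0.002 -0.   ]]
shift mm (to z .25) [ -19.00442089 -366.62995332  475.58430052]
roll cw needed [np.float64(-3.664903185679777), np.float64(-0.523310532089984), np.float64(2.618282121499809)] q1 change -1.249887637409577
```

```bash
python3 -m inch '[[[-20,-37,48,-0.05],[-20,-85,110,-0.1],[-20,-122,158,-0.2],[-20,-160,206,-0.3],[-20,-197,255,-0.4],[-20,-234,303,-0.52],[-20,-271,352,-0.52],[-20,-308,400,-0.52],[-20,-345,448,-0.52],[-20,-367,476,-0.52]]]' 0 40
python3 -m inch '[[[0,0,0,0],[0,0,0,0]]]'
python3 - <<'E'
from h import *
import pickle
o=bot.get_obs(); s=eyes.snapshot("wrist"); cv2.imwrite("pics/wrist1.png",s["pixels"]); pickle.dump((s,o),open("pics/wrist1.pkl","wb"))
print(o["time_s"],o["tool_pos"],o["q"],cv2.Rodrigues(o["tcp_rot"])[0].round(3))
E
```

```text
time_s: 1.35
tool_pos: [0.5003, -0.0448, 0.2506]
tcp_rot: [-0.089, 1.57, 0.089]
force: [0.6, 1.1, -0.2]
gripper_width: 1.0
time_s: 1.6
tool_pos: [0.4995, -0.0419, 0.2509]
tcp_rot: [-0.09, 1.57, 0.091]
force: [-0.2, -0.0, 0.1]
gripper_width: 1.004
1.6 [ 0.49946689 -0.04190788  0.25086553] [-1.57579168e-01 -1.86477919e-02  1.43376017e+00  3.30881380e-04
  1.72746775e+00 -1.84346051e+00] [[-0.001 -0.115  0.993]
 [ 0.     0.993  0.115]
 [-1.     0.001 -0.001]]
```

View pics/wrist1.png

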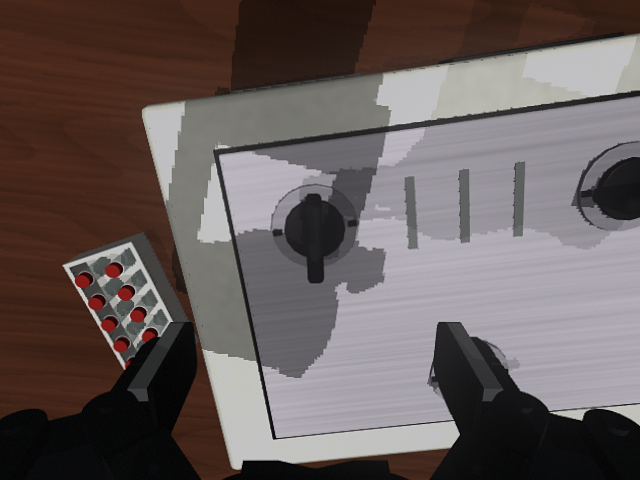

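Wrist view: the wing's bar runs from about (314,197) to (316,281), vertical in the picture, so it is square to the jaws. I'll check its position against the top camera.

```bash
python3 - <<'E'
from h import *
import pickle
s,o=pickle.load(open("pics/wrist1.pkl","rb"))
a,b=[ray_world(s,p,.163,o) for p in ((314,197),(316,281))]
m1,m2=[ray_world(s,p,.125,o) for p in ((278,233),(353,223))]
R=cv2.Rodrigues(o["tcp_rot"])[0]
for p,q in ((a,b),(m1,m2)):
  c=(p+q)/2; v=R.T@(p-q); print(c,np.linalg.norm(p-q),"offset tool mm",R.T@(c-o["tool_pos"])*1000,"angle tool z->y",np.arctan2(v[1],v[2]))
E
```

```text
[ 0.49651571 -0.04236145  0.163     ] 0.05202789226954784 offset tool mm [87.86799544 -0.16255818 -2.90792439] angle tool z->y -3.1191330176818752
[ 0.5009772  -0.04155636  0.125     ] 0.051027828775739865 offset tool mm [1.25864237e+02 1.02591920e-01 1.64931402e+00] angle tool z->y -1.4323638211510918
```

Both cameras agree on the position to within 1–3 mm, and the wing is square to the jaws. I'll descend and grip.

```bash
python3 -m inch '[[[50,0,0,0],[90,0,0,0],[111,0,0,0],[111,0,0,0],[111,0,0,0]]]' 0 30
python3 -m inch '[[[0,0,0,0],[0,0,0,0],[0,0,0,0],[0,0,0,0],[0,0,0,0],[0,0,0,0],[0,0,0,0],[0,0,0,0]]]' 255 30
python3 - <<'E'
from h import *
s=eyes.snapshot("wrist"); cv2.imwrite("pics/wrist2.png",s["pixels"])
E
```

```text
time_s: 2.28
tool_pos: [0.5003, -0.0417, 0.1418]
tcp_rot: [-0.092, 1.567, 0.091]
force: [0.6, 0.3, 0.4]
gripper_width: 1.002
time_s: 3.28
tool_pos: [0.4998, -0.0423, 0.1404]
tcp_rot: [-0.09, 1.569, 0.09]
force: [-1.2, -0.3, 1.8]
gripper_width: 0.109
```

View pics/wrist2.png

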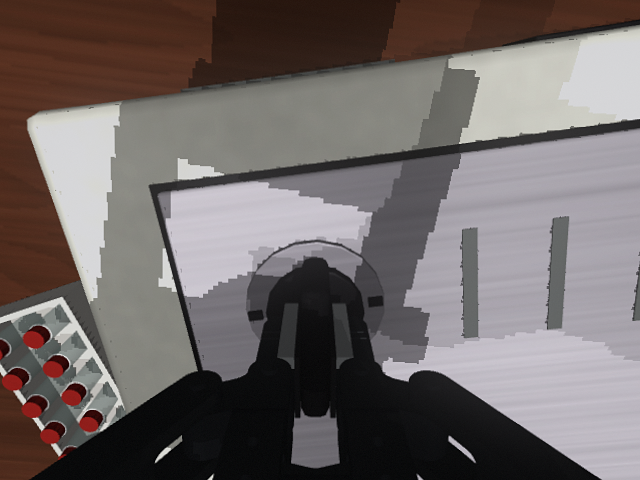

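The pads hold the wing (bar at about (315,340), between them) with an opening of 9 mm. Next I'll turn it clockwise by about 1.43 rad.

```bash
python3 -m inch '[[[0,0,0,0.15],[0,0,0,0.31],[0,0,0,0.47],[0,0,0,0.63],[0,0,0,0.79],[0,0,0,0.95],[0,0,0,1.1],[0,0,0,1.25],[0,0,0,1.36],[0,0,0,1.43]]]'
python3 -m inch '[[[0,0,0,0],[0,0,0,0]]]'
python3 - <<'E'
from h import *
o=bot.get_obs(); print(o["moment"],o["force"],o["q"][5])
s=eyes.snapshot("wrist"); cv2.imwrite("pics/wrist3.png",s["pixels"])
E
```

```text
time_s: 4.58
tool_pos: [0.4996, -0.0426, 0.1404]
tcp_rot: [1.02, 1.318, -1.022]
force: [-2.4, -1.6, 3.3]
gripper_width: 0.108
time_s: 4.82
tool_pos: [0.4996, -0.0426, 0.1404]
tcp_rot: [1.017, 1.32, -1.018]
force: [-3.7, -3.5, 3.4]
gripper_width: 0.108
[-0.66533418  0.54997719 -0.10785284] [-3.6780201  -3.4685179   3.38489082] -0.415248909984039
```

View pics/wrist3.png

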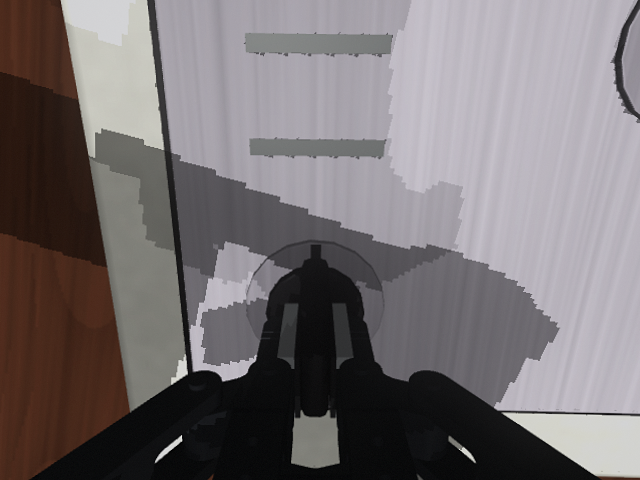

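The wing now lines up with the mark at (316,250). I'll release it and retreat straight up.

```bash
python3 -m inch '[[[0,0,0,0],[0,0,0,0],[0,0,0,0],[0,0,0,0],[0,0,0,0],[0,0,0,0]]]' 0
python3 -m inch '[[[-40,0,0,0],[-90,0,0,0],[-110,0,0,0],[-110,0,0,0],[-110,0,0,0]]]'
python3 - <<'E'
from h import *
s=eyes.snapshot("wrist"); cv2.imwrite("pics/wrist4.png",s["pixels"])
s=eyes.snapshot("top"); cv2.imwrite("pics/top4.png",s["pixels"])
E
```

```text
time_s: 5.62
tool_pos: [0.4997, -0.0422, 0.1403]
tcp_rot: [1.019, 1.32, -1.018]
force: [-0.3, -1.0, -0.8]
gripper_width: 0.999
time_s: 6.25
tool_pos: [0.4993, -0.0422, 0.2487]
tcp_rot: [1.018, 1.322, -1.02]
force: [-0.2, -0.1, -0.5]
gripper_width: 1.004
```

View pics/wrist4.png

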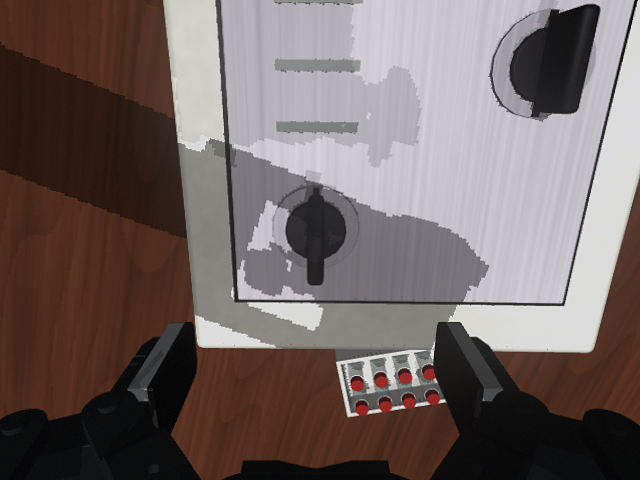

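View pics/top4.png

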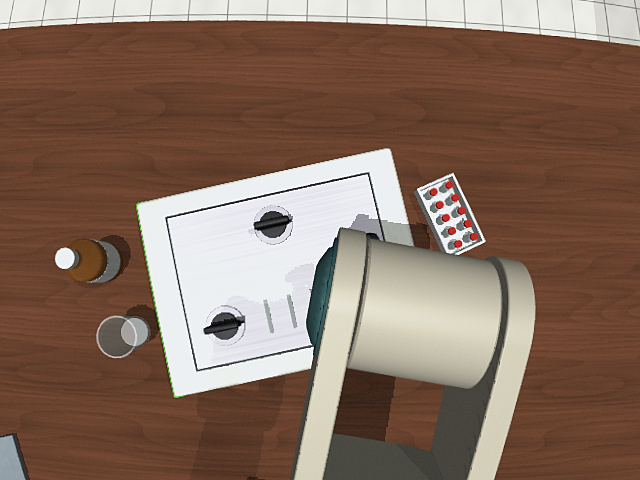

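The wrist view shows the wing (bar from (315,192) to (316,283)) on the marks' line, with the jaws well clear. The top view shows the other two wings unchanged at (225,326) and (273,225). I'll hand it in.

```bash
python3 -c "
from rig import bot
print(bot.sign_off())"
```

```text
the job is handed in; nothing more can be done
None
```

The open wing is turned clockwise into line with its two black marks and let go, and the job is handed in at about 6.4 s; sign-off gives no verdict.

I gripped the wing on its axis at 30 N and turned it about 1.43 rad. I then opened the jaws and backed straight up to about 0.25 m.

**Last checks:** In the wrist picture the wing lies on the marks' line. In the top picture the two locked wings look unchanged, though the arm hid the turned wing there. Force on the tool is about 0.5 N, so nothing is touching.

**Limits:** I judged the locked angle by eye, since the joint values can't be read. The largest force I read was about 6 N while holding the wing. The top and wrist cameras put the wing 1–3 mm apart along its length, which made no difference to the grip. No check failed.

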